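# Pack the foam-lined picnic case

## Robot

A 6-joint arm with a two-finger parallel gripper is mounted at the origin on a cart in front of the work surface, level with it; the furniture and walls round the work are solid. World frame = base frame: x ahead of the robot, y to its left, z up, the work surface at z = 0. Lengths are in m, angles in degrees, forces in N, time in s.
With the tool pointing down it reaches from about 0.35 to 0.875 m from the base axis. Payload 4.2 kg.
Tool frame: the origin (TCP) lies at the very end of the fingers, on their centre line; the grasp point (between the pads) lies 19 mm behind it; z points along the fingers, y is the line along which they close (so a half turn about z gives the same grasp; the last joint's range is limited). The gripper opens to 87 mm and grips with 3 to 60 N. Pads are 19 mm wide; open, the fingers measure 117 mm over their backs; the gripper's body (75 mm by 190 mm) begins 51 mm behind the grasp point.
Start: joints at [89.874, 22.042, 0.453, 0, -68.411, -14.817], TCP at [0.161, 0.604, 0.223] pointing down, gripper open.
Joint ranges: [-179.83, 179.83], [-69.29, 118.12], [-61.27, 80.66], [-181.25, 117.63], [-171.15, -9.14], [-177.46, 177.46]. Speed limits (degrees/s): [159.86, 159.86, 180, 180, 180, 180].

## Interface

Orientations are given as a 3x3 rotation matrix whose columns are the frame's x, y, z axes.
In Python, from station import monitor, cams, ticket gives the robot as it stands.
- The arm moves only by the tool drive_tool, never from a script. Its argument "moves" is a list of rows, each an object with "delta_pos": the shift along the tool's x, y, z in mm, a list of three; "turn": the turn about the tool's z in rad; "claw": the opening, from 0 (shut) to 1 (fully open). A call has 1 to 12 rows; each row shifts and turns the commanded pose from where the row before left it, along the tool's axes as they then stand; what a row does not reach is not made up. A row lasts 1/8 s, in which the tool goes at most 62.5 mm and 10.7 degrees, less where a joint would pass 70% of its speed; a pose out of reach is approached as far as the arm can. A call is refused whole if a number of a shift passes 62.5 or a number of a turn 0.188, either way. A call with a gripper value outside its range is refused whole. The fingers move at their own pace and stop on an object; the grip force is fixed at half the most. Time passes only in rows, so rows that do not move let the fingers close. It gives the time, the measured TCP pose, the force, the opening and the grip force at its end, in the units of the state.
- monitor.sense(): the state, without advancing time (a new reading comes with each control period).
- cams.capture(name): name is "side" or "top"; returns a dict with "color" (420x560x3 uint8, red, green, blue), "range_z" (420x560 float32, m along the optical axis (not along the pixel's ray), 0 where there is no reading), "vertical_fov" (degrees; the focal length in pixels is half the picture's height over the tangent of half this angle, whatever the lens; pixels are square), "cx", "cy" (the principal point, pixels), "extrinsics" (4x4, takes a point from camera to world coordinates). Camera axes: x right, y down, z forward; pixel columns grow to the right and rows downward; lengths in m; the calibration is good to about 2 mm. A picture is of the moment at which its call begins.
- ticket.finish_job(): hands the job in; it is judged then, once.
The state is a dict: "time_s": time; "joints": joint angles; "joint_velocities": joint speeds; "effort": joint torques, N m; "tcp_pos": TCP position; "ee_rot": TCP orientation; "wrist_force": force on the tool from outside, world axes, zero at the start; "moment": the same for the moment, N m; "gripper_width": opening from 0.0 (shut) to 1.0 (fully open); "gripper_force": force on a finger pad.
Only numpy, scipy, OpenCV 4.12 (cv2) and the standard library are available. Lean on these libraries where they do the work, as an engineer would, in place of code of your own. Each camera call takes 0.05 s, during which the arm holds its last target. There are 200 camera calls.

## Task

Pack the picnic case: first turn the keeper bar of the twine stand crosswise, clear of the two twine rolls, then slide both rolls up off their spindles and press them, and whichever of the cocoa tin, honey jar, tea box and card carton are out on the worktop, into the foam cutouts made for their shapes until each sits fully home on the bottom. The tin, jar and tea box go in the right way up, the rolls standing on end and the carton on its long narrow edge as it lies now; the tin and the jar may take either of the two larger round cutouts, the rolls either of the two smaller ones. At the end turn the keeper bar back in line over the empty spindles, and leave the mug and the teapot where they are.

Things in the scene. Friction and masses are not known exactly. Their poses are not given: they have to be found in the camera images.
- roll_a_mid (a point): Site at the centre of its volume, z axis up along its height. Roll of brown twine on a card core, diameter 50, height 72, hole through it 23 (mm), 120 g, both ends alike; it starts standing loose on the spindle nearer the robot.
- roll_b_mid (a point): Site at the centre of its volume, z axis up along its height. Same kind of roll, diameter 50, height 72, hole 23 (mm), 120 g; it starts on the farther spindle.
- spindle_near (a point): Top of the nearer of two upright steel spindles (each 16 mm thick, top 96 mm over the worktop) that stand 130 mm apart on one fixed wooden foot, 182 by 66 by 15 mm; the rolls rest on the foot.
- keeper (a joint): Turn of the keeper bar about the upright middle post of the twine stand, rad, counter-clockwise seen from above positive: about 0 = in line over both rolls (they cannot come off), 1.57 = crosswise, rolls free; stops at -0.1 and 1.67. It stays where it is left (stiff, about 0.06 N m).
- keeper_grip (a point): Middle of the top of the black upright grip on the keeper bar, on its turning axis, 132 mm over the worktop; x axis along the bar. Grip 44 long (x), 12 thick (y), 26 high (mm), on an aluminium bar 150 by 14 by 8 mm whose underside is 100 mm over the worktop.
- spindle_far (a point): Top of the farther spindle, same size.
- cocoa_mid (a point): Site at the centre of its volume, z axis up along its height. Closed cylindrical tin of cocoa, diameter 61, height 104 mm, 280 g, standing. May be absent.
- honey_mid (a point): Site at the centre of its volume, z axis up along its height. Glass honey jar with a black screw lid; body diameter 60, lid diameter 63 (the top 11 mm), height 94 mm, about 330 g, standing. May be absent.
- tea_mid (a point): Site at the centre of its volume, z axis up along its height; x axis across its narrow side. Yellow card box of tea bags, 57 (x) by 70 (y) by 75 (height) mm, 85 g, standing; no part of it gives way. May be absent.
- carton_mid (a point): Site at the centre of its volume, z axis up along its height as it lies; y axis along its length, x axis across its thickness. Pale card carton of salt lying on its long narrow edge: 46 thick (x), 129 long plus a 5 mm flap (y), 77 high (z) mm, 280 g. May be absent.
- case: Open, fixed carry case with a black shell (206 in x by 316 in y by 47 mm high) filled with grey foam; origin on the worktop under its centre, x axis across its short side (carrying handle at -x), y axis along its long side. It has six cutouts in two rows 98 mm apart: tea box and two larger round ones in the row by the handle, carton and two smaller round ones in the other.
- pocket_tea (a point): Site at the centre of the flat bottom of the cutout, axes parallel to the case (z up). Rectangular cutout for the tea box, 63 (x) by 76 (y) mm, lips on the two y walls. Slack 3 mm all round at the mouth; further down two springy foam lips on opposite walls stand 2 mm too close a side, so things must be pushed in with 10 to 20 N. 32 mm deep: bottom 13 mm over the worktop, foam top 45 mm.
- pocket_carton (a point): Site at the centre of the flat bottom of the cutout, axes parallel to the case (z up). Long cutout for the carton, 52 (x) by 139 (y) mm, lips on the two x walls; the carton fits either way round. Same springy lips, depth and force as the others.
- pocket_round_a (a point): Site at the centre of the flat bottom of the cutout, axes parallel to the case (z up). Larger round cutout, 66 mm wide, for the cocoa tin or the honey jar; lips on the y sides, same depth and force.
- pocket_round_b (a point): Site at the centre of the flat bottom of the cutout, axes parallel to the case (z up). The other larger round cutout, 66 mm wide, for the cocoa tin or the honey jar; lips on the y sides, same depth and force.
- pocket_small_a (a point): Site at the centre of the flat bottom of the cutout, axes parallel to the case (z up). Smaller round cutout, 56 mm wide, for a twine roll; lips on the y sides, same depth and force.
- pocket_small_b (a point): Site at the centre of the flat bottom of the cutout, axes parallel to the case (z up). The other smaller round cutout, 56 mm wide, for a twine roll; lips on the y sides, same depth and force.
- mug_mid (a point): Centre of a loose spotted white mug (diameter 82, height 91 mm) that stands to the right of the case; leave it alone.
- teapot_mid (a point): Centre of a small loose red spotted teapot (143 mm over spout and handle, height 70 mm) that stands behind the case; leave it alone.
There are look-alikes about, which are no part of the job. Leave any purple or turquoise look-alike of the part that bears spindle_near alone.

How it is judged (in metres and radians):
On the way:
1. the keeper bar is turned crosswise, clear of the rolls (value of joint keeper above 1.25 rad), for 0.2 s.
At the end, for the whole second after the job is handed in: Both rolls and every tin, jar, box and carton present sit in a cutout of their shape: bottom within 4 mm of its bottom, centre within 6 mm (carton 8), upright within 0.1 rad (rolls and carton either way up); keeper bar back in line with the spindles within 0.25 rad (value of joint keeper below 0.25 rad and ((horizontal distance between roll_a_mid and pocket_small_a below 0.006 m and z of roll_a_mid in the frame of pocket_small_a below 0.04 m and angle between the z axis of roll_a_mid and the z axis of pocket_small_a, either way round below 0.1 rad) or (horizontal distance between roll_a_mid and pocket_small_b below 0.006 m and z of roll_a_mid in the frame of pocket_small_b below 0.04 m and angle between the z axis of roll_a_mid and the z axis of pocket_small_b, either way round below 0.1 rad)) and ((horizontal distance between roll_b_mid and pocket_small_a below 0.006 m and z of roll_b_mid in the frame of pocket_small_a below 0.04 m and angle between the z axis of roll_b_mid and the z axis of pocket_small_a, either way round below 0.1 rad) or (horizontal distance between roll_b_mid and pocket_small_b below 0.006 m and z of roll_b_mid in the frame of pocket_small_b below 0.04 m and angle between the z axis of roll_b_mid and the z axis of pocket_small_b, either way round below 0.1 rad)) and ((horizontal distance between cocoa_mid and pocket_round_a below 0.006 m and z of cocoa_mid in the frame of pocket_round_a below 0.056 m and angle between cocoa_mid's own z axis and vertical below 0.1 rad) or (horizontal distance between cocoa_mid and pocket_round_b below 0.006 m and z of cocoa_mid in the frame of pocket_round_b below 0.056 m and angle between cocoa_mid's own z axis and vertical below 0.1 rad)) and ((horizontal distance between honey_mid and pocket_round_a below 0.006 m and z of honey_mid in the frame of pocket_round_a below 0.051 m and angle between honey_mid's own z axis and vertical below 0.1 rad) or (horizontal distance between honey_mid and pocket_round_b below 0.006 m and z of honey_mid in the frame of pocket_round_b below 0.051 m and angle between honey_mid's own z axis and vertical below 0.1 rad)) and horizontal distance between tea_mid and pocket_tea below 0.006 m and z of tea_mid in the frame of pocket_tea below 0.0415 m and angle between tea_mid's own z axis and vertical below 0.1 rad and horizontal distance between carton_mid and pocket_carton below 0.008 m and z of carton_mid in the frame of pocket_carton below 0.0425 m and angle between the z axis of carton_mid and the z axis of pocket_carton, either way round below 0.1 rad); the robot touches nothing.
It fails at once if the mug is moved more than 30 mm or tipped (distance of mug_mid from where it was at the start of the episode above 0.03 m or angle between mug_mid's own z axis and vertical above 0.5 rad).
It fails at once if the teapot is moved more than 30 mm or tipped (distance of teapot_mid from where it was at the start of the episode above 0.03 m or angle between teapot_mid's own z axis and vertical above 0.5 rad).
Of cocoa, honey, tea, carton only 2 to 4 are there at a start; the rules pass over those that are not, and their reading is None.
At some moment in a run one of tea may be knocked a few centimetres aside while the robot is not near it.
It also fails if it takes over 210 s, if anything falls off the work surface, if the arm or the gripper's body presses on something with over 40 N, if the wrist force passes 120 N, or if a joint passes its speed limit or range.

## Working session

There is one attempt and no reset: what is moved stays moved. The work goes in short steps, Python scripts to look and compute and a tool call to move; the robot and the scene stay as the last step left them, time stands still between calls to the robot, and variables do not carry over. Pictures are saved under pics/ and viewed, at most 14 in all, crops included, and the job is handed in when it is done.

Besides the shell and the picture viewer there is one more tool, called after "Request:" by a JSON object that holds its "fn" and its "kwargs", one argument or row to a line. drive_tool: Moves the arm, as the interface text tells. Its arguments: {"type":"object","properties":{"moves":{"type":"array","items":{"type":"object","properties":{"delta_pos":{"type":"array","items":{"type":"number"}},"turn":{"type":"number"},"claw":{"type":"number"}}}}},"required":["moves"]}

```bash
ls; mkdir -p pics
cat > h.py <<'E'
import numpy as np, cv2
from station import monitor, cams, ticket
def cap(n):
    c=cams.capture(n); h=c["color"].shape[0]
    c["f"]=h/2/np.tan(np.radians(c["vertical_fov"])/2); return c
def cloud(c):
    z=c["range_z"]; v,u=np.indices(z.shape)
    p=np.stack([(u-c["cx"])/c["f"]*z,(v-c["cy"])/c["f"]*z,z],-1)
    E=np.array(c["extrinsics"]); w=p@E[:3,:3].T+E[:3,3]; w[z<=0]=np.nan; return w
def save(c,n): cv2.imwrite("pics/"+n,c["color"][:,:,::-1])
E
python3 - <<'E'
from h import *
s=monitor.sense(); print(s)
for n in("top","side"):
    c=cap(n); save(c,n+"0.png"); np.savez("/tmp/"+n+".npz",w=cloud(c),c=c["color"]); print(c["f"],c["cx"],c["cy"],np.round(c["extrinsics"],3))
E
```

```text
pics
{'time_s': 0.0, 'joints': array([ 8.98763944e+01,  2.20908290e+01,  3.78061515e-01, -3.12294335e-02,
       -6.84104379e+01, -1.48175366e+01]), 'joint_velocities': array([-0.01830414, -0.01465728, -0.02263777, -0.0181964 , -0.01648504,
       -0.031722  ]), 'effort': array([ 1.16542124e-04, -3.90662813e+01,  1.87400562e+01,  4.21990022e+00,
        1.09270585e-02, -1.94480713e-04]), 'tcp_pos': array([0.1609465 , 0.60328165, 0.22144135]), 'ee_rot': array([[ 9.66139338e-01, -2.58020382e-01, -5.11454861e-04],
       [-2.58020882e-01, -9.66136950e-01, -2.14918731e-03],
       [ 6.03986916e-05,  2.20838044e-03, -9.99997560e-01]]), 'wrist_force': array([ 0.82950685, -0.05969009, -0.1931255 ]), 'moment': array([-0.0174708 , -0.03579945, -0.02296596]), 'gripper_force': 0.0, 'gripper_width': 1.0002190771722008}
502.8331058204197 274.00911312371124 208.76755603773208 [[ 0.294 -0.858  0.422 -0.246]
 [-0.956 -0.269  0.12  -0.403]
 [ 0.01  -0.438 -0.899  1.794]
 [ 0.     0.     0.     1.   ]]
412.67494085921834 286.043212722679 213.90374312320793 [[ 0.849 -0.254  0.464 -0.281]
 [-0.529 -0.407  0.745 -1.506]
 [-0.    -0.877 -0.48   0.97 ]
 [ 0.     0.     0.     1.   ]]
```

View pics/top0.png

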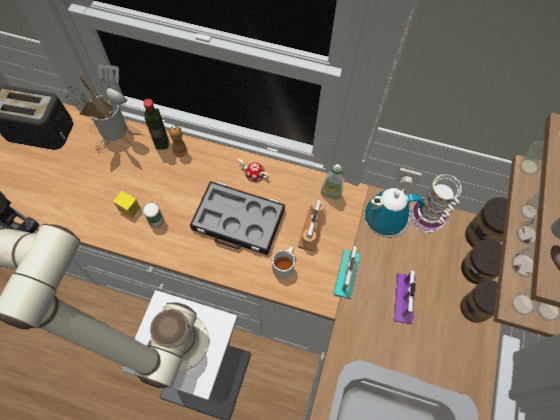

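View pics/side0.png

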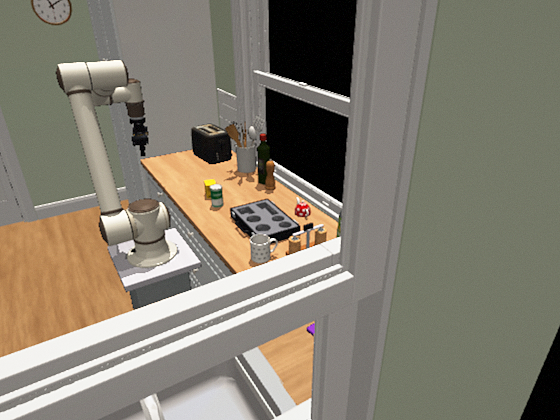

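The top view shows:
- tea box at (126,204)
- green tin at (153,214)
- case at (238,217)
- teapot at (254,171)
- mug at (284,263)
- wooden twine stand at (312,228)

The turquoise (347,273) and purple (404,298) stands are the look-alikes. The wooden one carries rolls, so it fits. I'll confirm that in an enlarged crop.

Run:
```python
import cv2,numpy as np
a=cv2.imread("pics/top0.png")[150:300,100:365]
cv2.imwrite("pics/crop1.png",cv2.resize(a,None,fx=3,fy=3,interpolation=cv2.INTER_CUBIC))
w=np.load("/tmp/top.npz")["w"]
for u,v in[(126,200),(153,208),(210,200),(270,222),(240,230),(232,227),(319,208),(311,238),(315,222),(284,263),(254,168),(200,170)]: print(u,v,np.round(w[v,u],3))
```

```text
126 200 [0.428 0.38  0.073]
153 208 [0.414 0.255 0.106]
210 200 [0.536 0.081 0.047]
270 222 [ 0.518 -0.17   0.041]
240 230 [ 0.452 -0.071  0.041]
232 227 [ 0.465 -0.032  0.015]
319 208 [ 0.605 -0.336  0.094]
311 238 [ 0.48  -0.339  0.09 ]
315 222 [ 0.554 -0.336  0.073]
284 263 [ 0.379 -0.267  0.029]
254 168 [ 0.72  -0.039  0.053]
200 170 [ 0.676  0.182 -0.004]
```

View pics/crop1.png

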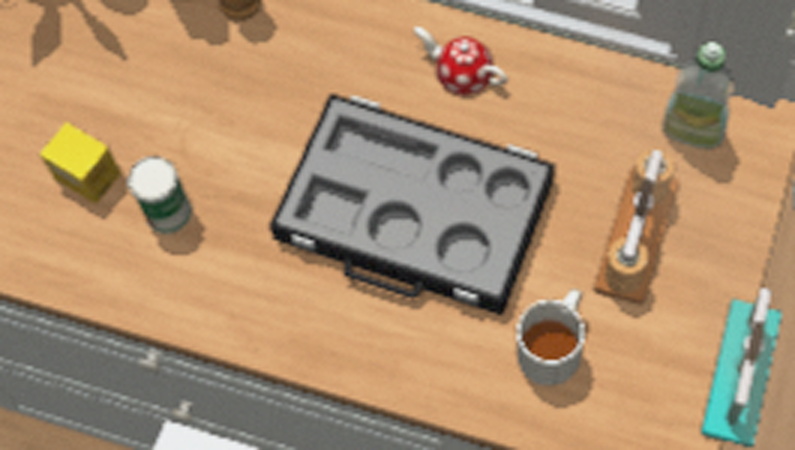

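The crop confirms it. The wooden stand has two rolls under the in-line bar. Only the tea box and the cocoa tin (green/white, no black lid) are out; there is no jar or carton. Next I'll measure.

```bash
cat > meas.py <<'E'
from h import *
def plane(c,mask,z):
    v,u=np.nonzero(mask); E=np.array(c["extrinsics"])
    d=np.stack([(u-c["cx"])/c["f"],(v-c["cy"])/c["f"],np.ones(len(u))],-1)@E[:3,:3].T
    t=(z-E[2,3])/d[:,2]; return (E[:3,3]+d*t[:,None])[:,:2]
def box(w,x0,x1,y0,y1,z0,z1):
    return (w[...,0]>x0)&(w[...,0]<x1)&(w[...,1]>y0)&(w[...,1]<y1)&(w[...,2]>z0)&(w[...,2]<z1)
def rect(p):
    r=cv2.minAreaRect((p*1000).astype(np.float32)); return np.round(r[0],1),np.round(r[1],1),round(r[2],1)
E
python3 - <<'E'
from meas import *
for n in("top","side"):
    c=cap(n); w=cloud(c); print("==",n)
    # case
    m=box(w,.34,.66,-.26,.15,.036,.056); p=plane(c,m,.046)
    print("case",m.sum(),rect(p),"z",np.nanmedian(w[m][:,2]))
    f=box(w,.34,.66,-.26,.15,-.01,.036)
    # holes: inside hull of case
    (cx,cy),_,_=cv2.minAreaRect((p).astype(np.float32))
    hull=cv2.convexHull(np.argwhere(m)[:,::-1].astype(np.int32)); hm=np.zeros(m.shape,np.uint8); cv2.fillConvexPoly(hm,hull,1)
    h=(hm>0)&f
    k,l,st,ce=cv2.connectedComponentsWithStats(h.astype(np.uint8),connectivity=4)
    for i in range(1,k):
        if st[i,4]>40:
            q=plane(c,l==i,.045); print("hole",st[i,4],ce[i].round(0),"mean",np.round(q.mean(0)*1000,1),rect(q),"zmin",np.nanmin(w[l==i][:,2]).round(3))
    for nm,b,z in[("tea",(.33,.52,.31,.46,.066,.085),.075),("cocoa",(.33,.5,.2,.31,.096,.115),.104),("bar",(.42,.7,-.42,-.27,.099,.114),.108),("grip",(.42,.7,-.42,-.27,.122,.14),.132),("rolls",(.42,.7,-.42,-.27,.08,.095),.087),("foot",(.42,.7,-.42,-.27,.008,.022),.015)]:
        m=box(w,*b)
        if m.sum()>5: p=plane(c,m,z); print(nm,m.sum(),"mean",np.round(p.mean(0)*1000,1),rect(p),"z",np.nanmedian(w[m][:,2]).round(4))
E
```

```text
== top
case 2710 (array([483.2, -73.6]), array([378. , 269.1]), 87.9) z 0.044552394671727
hole 381 [227. 199.] mean [559.9  18.7] (array([561.8,  18. ]), array([140.2,  51.7]), 87.2) zmin -0.003
hole 129 [254. 207.] mean [556.1 -91. ] (array([556.7, -92.7]), array([47.5, 54.1]), 17.4) zmin -0.002
hole 132 [269. 212.] mean [ 554.1 -155.3] (array([ 556.2, -155.7]), array([51.3, 50.2]), 17.4) zmin 0.001
hole 994 [259. 244.] mean [ 418.1 -156.5] (array([ 409.6, -135.1]), array([216.3, 332.3]), 35.8) zmin -0.01
hole 264 [211. 218.] mean [463.6  51.2] (array([464.7,  52.2]), array([73.7, 59.8]), 88.3) zmin -0.001
hole 194 [232. 225.] mean [461.  -34.5] (array([460.7, -34.2]), array([58.4, 64.3]), 17.4) zmin 0.0
hole 198 [255. 232.] mean [ 457.8 -127. ] (array([ 457.7, -127.8]), array([59.5, 59.4]), 1.4) zmin -0.0
hole 69 [279. 261.] mean [ 376.4 -247.1] (array([ 377.3, -247.3]), array([26.5, 51.9]), 81.9) zmin 0.022
tea 250 mean [425.4 382. ] (array([423.6, 381.2]), array([75.9, 60.1]), 77.4) z 0.0746
cocoa 178 mean [408.8 261.4] (array([408.8, 261.4]), array([58.3, 59.5]), 68.6) z 0.1024

[... 926 characters left out ...]
4, -126.3]), array([34.5, 53.1]), 58.1) zmin 0.013
hole 46 [282. 235.] mean [ 497.8 -219.8] (array([ 500.4, -221.2]), array([19.7, 98.5]), 88.1) zmin 0.017
tea 65 mean [425.1 388.7] (array([426.8, 382.7]), array([100.9,  56.5]), 77.7) z 0.0798
cocoa 74 mean [410.4 261.9] (array([409. , 260.1]), array([74.7, 59.4]), 65.8) z 0.1055
bar 82 mean [ 555.6 -329.8] (array([ 559.8, -330.1]), array([154.9,  30.5]), 3.7) z 0.1099
grip 43 mean [ 556.3 -333.2] (array([ 556.7, -333.4]), array([50.4, 30.6]), 1.0) z 0.1315
rolls 138 mean [ 548.8 -331.7] (array([ 531.9, -329.9]), array([ 67.2, 233.6]), 81.5) z 0.0883
foot 63 mean [ 555.2 -305.7] (array([ 559. , -300.5]), array([ 41.6, 236.4]), 89.6) z 0.0183
```

```bash
cat >> meas.py <<'E'
def capm(n,k=8):
    cs=[cap(n) for _ in range(k)]; c=cs[0]; z=np.stack([a["range_z"] for a in cs]).astype(float); z[z<=0]=np.nan
    c["sd"]=np.nanmedian(np.nanstd(z,0)); c["range_z"]=np.nan_to_num(np.nanmean(z,0)); c["color"]=np.mean([a["color"] for a in cs],0).astype(np.uint8); return c
E
python3 - <<'E'
from meas import *
for n in("top","side"):
    c=capm(n,8); w=cloud(c); print("==",n,"sd",c["sd"])
    m=box(w,.44,.6,-.2,.1,.038,.054); top=np.nanmedian(w[m][:,2]); print("ftop",top)
    q=plane(c,np.ones(m.shape,bool),.045).reshape(*m.shape,2)
    ins=(abs(q[...,0]-.509)<.085)&(abs(q[...,1]+.055)<.14)
    for th in(.004,.006):
        h=ins&(w[...,2]<top-th)
        k,l,st,ce=cv2.connectedComponentsWithStats(h.astype(np.uint8),connectivity=4)
        for i in range(1,k):
            if st[i,4]>30:
                p=q[l==i]; print(th,"hole",st[i,4],np.round(p.mean(0)*1000,1),*rect(p),"x",np.round([p[:,0].min(),p[:,0].max(),p[:,1].min(),p[:,1].max()],4))
    for nm,b,z in[("tea",(.33,.52,.31,.46,.062,.085),.075),("cocoa",(.33,.5,.2,.31,.096,.115),.104),("bar",(.46,.66,-.37,-.28,.099,.114),.108),("grip",(.46,.66,-.37,-.28,.122,.14),.132),("rollN",(.44,.53,-.37,-.28,.078,.096),.087),("rollF",(.57,.67,-.37,-.28,.078,.096),.087)]:
        m=box(w,*b)
        if m.sum()>5: p=plane(c,m,z); print(nm,m.sum(),"mean",np.round(p.mean(0)*1000,1),*rect(p),"z",np.nanmedian(w[m][:,2]).round(4))
    sv=c["color"]; cv2.imwrite(f"/tmp/{n}m.png",sv[:,:,::-1])
E
```

```text
== top sd 0.003985623947613898
ftop 0.0444254581621788
0.004 hole 391 [561.2  17. ] [564.   17.6] [134.2  55. ] 87.9 x [ 0.5342  0.5917 -0.0495  0.0849]
0.004 hole 141 [557.5 -90. ] [557.  -89.6] [49.4 52.5] 65.7 x [ 0.5307  0.5845 -0.1168 -0.0634]
0.004 hole 144 [ 555.5 -154.7] [ 556.2 -155.7] [51.3 50.2] 17.4 x [ 0.5288  0.5824 -0.1822 -0.1279]
0.004 hole 266 [465.1  50.4] [465.3  50.6] [70.6 62.9] 86.1 x [0.4338 0.4991 0.0154 0.0848]
0.004 hole 205 [461.7 -33.9] [462.3 -33.8] [63.1 60.9] 60.4 x [ 0.4302  0.4933 -0.0649 -0.0032]
0.004 hole 213 [ 458.7 -126. ] [ 459.2 -126.5] [57.6 64.3] 17.3 x [ 0.4279  0.4905 -0.1574 -0.0943]
0.006 hole 381 [560.6  17.3] [561.5  18. ] [133.6  49.9] 87.9 x [ 0.5342  0.5878 -0.0491  0.0849]
0.006 hole 135 [556.8 -90.6] [556.1 -90.8] [47.5 50.4] 17.4 x [ 0.5307  0.5827 -0.1168 -0.0657]
0.006 hole 135 [ 554.5 -155.4] [ 554.1 -156.3] [47.  50.2] 17.4 x [ 0.5288  0.5806 -0.1809 -0.1305]
0.006 hole 261 [464.7  50.3] [465.   50.5] [69.6 59.9] 87.6 x [0.4339 0.4962 0.0154 0.0848]
0.006 hole 201 [461.1 -34. ] [460.6 -34. ] [58.4 64.6] 17.4 x [ 0.4302  0.492
[... 1669 characters left out ...]
 461.3 -123.2] [ 461.6 -122.4] [43.3 61.6] 58.1 x [ 0.4323  0.4903 -0.1505 -0.0963]
tea 74 mean [424.2 387.8] [424.6 377.9] [111.3  58.6] 77.7 z 0.0804
cocoa 77 mean [409.9 260.6] [409.  260.1] [74.7 59.4] 65.8 z 0.1063
bar 89 mean [ 555.1 -329.2] [ 559.9 -330.8] [154.3  25.9] 0.5 z 0.1112
grip 44 mean [ 556.9 -332.2] [ 555.7 -332.3] [55.1 28.4] 1.0 z 0.132
rollN 78 mean [ 489.7 -334.7] [ 489.1 -334.5] [52.7 44.5] 57.7 z 0.0889
rollF 70 mean [ 619.1 -335.8] [ 619.1 -332.7] [57.9 46.1] 54.6 z 0.0887
  var = nanvar(a, axis=axis, dtype=dtype, out=out, ddof=ddof,
meas.py:12: RuntimeWarning: Mean of empty slice
  c["sd"]=np.nanmedian(np.nanstd(z,0)); c["range_z"]=np.nan_to_num(np.nanmean(z,0)); c["color"]=np.mean([a["color"] for a in cs],0).astype(np.uint8); return c
```

Request:
{"fn": "drive_tool", "kwargs": {
  "moves": [
    {"turn": -0.18,"claw": 1},
    {"turn": -0.18},
    {"turn": -0.18},
    {"turn": -0.18},
    {"turn": -0.18},
    {"turn": -0.18},
    {"turn": -0.18},
    {"turn": -0.18},
    {"turn": -0.18},
    {"turn": -0.18},
    {"turn": -0.18},
    {"turn": -0.18}
  ]
}}

```text
invalid input
```

Run:
```python
from meas import *
w=cloud(cap("top"))
m=box(w,.6,.95,-.5,-.2,.05,.6); print("bottle?",np.round(np.nanmin(w[m],0),3),np.round(np.nanmax(w[m],0),3))
for x in(.64,.66,.68,.70,.72,.76,.8): 
    m=box(w,x,x+.02,-.45,-.22,.02,.6); print(x,m.sum(), m.any() and (np.round(w[m].min(0),3),np.round(w[m].max(0),3)))
```

```text
bottle? [ 0.6  -0.5   0.05] [ 0.922 -0.2    0.6  ]
0.64 11 (array([ 0.64 , -0.357,  0.021]), array([ 0.647, -0.318,  0.089]))
0.66 1 (array([ 0.671, -0.427,  0.021]), array([ 0.671, -0.427,  0.021]))
0.68 0 False
0.7 404 (array([ 0.7  , -0.401,  0.021]), array([ 0.72 , -0.323,  0.215]))
0.72 137 (array([ 0.72 , -0.402,  0.025]), array([ 0.739, -0.32 ,  0.225]))
0.76 44 (array([ 0.76 , -0.448,  0.209]), array([ 0.776, -0.439,  0.597]))
0.8 1256 (array([ 0.8  , -0.45 ,  0.021]), array([ 0.82 , -0.227,  0.6  ]))
```

Request:
{"fn": "drive_tool", "kwargs": {
  "moves": [
    {"delta_pos": [0,0,0],"turn": -0.18,"claw": 1},
    {"delta_pos": [0,0,0],"turn": -0.18,"claw": 1},
    {"delta_pos": [0,0,0],"turn": -0.18,"claw": 1},
    {"delta_pos": [0,0,0],"turn": -0.18,"claw": 1},
    {"delta_pos": [0,0,0],"turn": -0.18,"claw": 1},
    {"delta_pos": [0,0,0],"turn": -0.18,"claw": 1},
    {"delta_pos": [0,0,0],"turn": -0.18,"claw": 1},
    {"delta_pos": [0,0,0],"turn": -0.18,"claw": 1},
    {"delta_pos": [0,0,0],"turn": -0.18,"claw": 1},
    {"delta_pos": [0,0,0],"turn": -0.18,"claw": 1},
    {"delta_pos": [0,0,0],"turn": -0.18,"claw": 1},
    {"delta_pos": [0,0,0],"turn": -0.18,"claw": 1}
  ]
}}

```text
time_s: 2.55
tcp_pos: [0.1611, 0.6038, 0.2225]
ee_rot: [[-0.328, 0.945, 0.0], [0.945, 0.328, -0.0], [-0.0, -0.0, -1.0]]
wrist_force: [0.4, -0.4, 0.4]
gripper_width: 0.997
gripper_force: 0.0
```

```bash
python3 -c "
from h import *
print(monitor.sense()['joints'].round(1))"
```

```text
[ 89.9  22.    0.5   0.  -68.4 109.3]
```

Request:
{"fn": "drive_tool", "kwargs": {
  "moves": [
    {"delta_pos": [0,0,0],"turn": 0.185,"claw": 1},
    {"delta_pos": [0,0,0],"turn": 0.185,"claw": 1},
    {"delta_pos": [0,0,0],"turn": 0.185,"claw": 1},
    {"delta_pos": [0,0,0],"turn": 0.185,"claw": 1},
    {"delta_pos": [0,0,0],"turn": 0.185,"claw": 1},
    {"delta_pos": [0,0,0],"turn": 0.185,"claw": 1},
    {"delta_pos": [0,0,0],"turn": 0.185,"claw": 1},
    {"delta_pos": [0,0,0],"turn": 0.185,"claw": 1},
    {"delta_pos": [0,0,0],"turn": 0.185,"claw": 1},
    {"delta_pos": [0,0,0],"turn": 0.185,"claw": 1},
    {"delta_pos": [0,0,0],"turn": 0.185,"claw": 1},
    {"delta_pos": [0,0,0],"turn": 0.185,"claw": 1}
  ]
}}

```text
time_s: 4.05
tcp_pos: [0.1611, 0.6039, 0.2225]
ee_rot: [[0.947, -0.321, -0.0], [-0.321, -0.947, -0.0], [-0.0, 0.0, -1.0]]
wrist_force: [0.0, 0.1, -0.3]
gripper_width: 1.002
gripper_force: 0.0
```

Request:
{"fn": "drive_tool", "kwargs": {
  "moves": [
    {"delta_pos": [0,0,0],"turn": 0.18,"claw": 1},
    {"delta_pos": [0,0,0],"turn": 0.18,"claw": 1},
    {"delta_pos": [0,0,0],"turn": 0.18,"claw": 1},
    {"delta_pos": [0,0,0],"turn": 0.18,"claw": 1},
    {"delta_pos": [0,0,0],"turn": 0.18,"claw": 1},
    {"delta_pos": [0,0,0],"turn": 0.18,"claw": 1},
    {"delta_pos": [0,0,0],"turn": 0.17,"claw": 1}
  ]
}}

```text
time_s: 4.92
tcp_pos: [0.1611, 0.6039, 0.2226]
ee_rot: [[-0.006, -1.0, 0.0], [-1.0, 0.006, -0.0], [0.0, -0.0, -1.0]]
wrist_force: [-0.1, 0.0, 0.5]
gripper_width: 0.999
gripper_force: 0.0
```

Request:
{"fn": "drive_tool", "kwargs": {
  "moves": [
    {"delta_pos": [58,-25,0],"turn": 0,"claw": 1},
    {"delta_pos": [58,-25,0],"turn": 0,"claw": 1},
    {"delta_pos": [58,-25,0],"turn": 0,"claw": 1},
    {"delta_pos": [58,-25,0],"turn": 0,"claw": 1},
    {"delta_pos": [58,-25,0],"turn": 0,"claw": 1},
    {"delta_pos": [58,-25,0],"turn": 0,"claw": 1},
    {"delta_pos": [58,-25,0],"turn": 0,"claw": 1},
    {"delta_pos": [58,-25,0],"turn": 0,"claw": 1},
    {"delta_pos": [58,-25,0],"turn": 0,"claw": 1},
    {"delta_pos": [58,-25,0],"turn": 0,"claw": 1},
    {"delta_pos": [58,-25,0],"turn": 0,"claw": 1},
    {"delta_pos": [58,-25,0],"turn": 0,"claw": 1}
  ]
}}

```text
time_s: 6.42
tcp_pos: [0.4587, -0.087, 0.2231]
ee_rot: [[0.0, -1.0, 0.002], [-1.0, -0.0, 0.0], [-0.0, -0.002, -1.0]]
wrist_force: [1.0, 0.4, 0.8]
gripper_width: 1.0
gripper_force: 0.0
```

Request:
{"fn": "drive_tool", "kwargs": {
  "moves": [
    {"delta_pos": [59,-24,0],"turn": 0,"claw": 1},
    {"delta_pos": [59,-24,0],"turn": 0,"claw": 1},
    {"delta_pos": [59,-24,0],"turn": 0,"claw": 1},
    {"delta_pos": [59,-24,0],"turn": 0,"claw": 1},
    {"delta_pos": [0,0,0],"turn": 0.18,"claw": 1},
    {"delta_pos": [0,0,0],"turn": 0.18,"claw": 1},
    {"delta_pos": [0,0,0],"turn": 0.18,"claw": 1},
    {"delta_pos": [0,0,0],"turn": 0.18,"claw": 1},
    {"delta_pos": [0,0,0],"turn": 0.18,"claw": 1},
    {"delta_pos": [0,0,0],"turn": 0.18,"claw": 1},
    {"delta_pos": [0,0,0],"turn": 0.18,"claw": 1},
    {"delta_pos": [0,0,0],"turn": 0.18,"claw": 1}
  ]
}}

```text
time_s: 7.92
tcp_pos: [0.5522, -0.3165, 0.2225]
ee_rot: [[-0.992, -0.125, -0.0], [-0.125, 0.992, -0.0], [0.0, -0.0, -1.0]]
wrist_force: [0.1, -0.1, -0.6]
gripper_width: 1.003
gripper_force: 0.0
```

Request:
{"fn": "drive_tool", "kwargs": {
  "moves": [
    {"delta_pos": [0,0,0],"turn": 0.12,"claw": 0.6},
    {"delta_pos": [0,0,0],"turn": 0,"claw": 0.6}
  ]
}}

```text
time_s: 8.18
tcp_pos: [0.5522, -0.3165, 0.2225]
ee_rot: [[-1.0, -0.012, -0.0], [-0.012, 1.0, -0.0], [0.0, -0.0, -1.0]]
wrist_force: [0.8, 0.5, -0.6]
gripper_width: 0.855
gripper_force: 0.0
```

Request:
{"fn": "drive_tool", "kwargs": {
  "moves": [
    {"delta_pos": [-5,-13.5,0],"turn": -0.012,"claw": 0.6},
    {"delta_pos": [0,0,50],"turn": 0,"claw": 0.6},
    {"delta_pos": [0,0,40],"turn": 0,"claw": 0.6},
    {"delta_pos": [0,0,20],"turn": 0,"claw": 0.6},
    {"delta_pos": [0,0,0],"turn": 0,"claw": 0},
    {"delta_pos": [0,0,0],"turn": 0,"claw": 0},
    {"delta_pos": [0,0,0],"turn": 0,"claw": 0},
    {"delta_pos": [0,0,0],"turn": 0,"claw": 0},
    {"delta_pos": [0,0,0],"turn": 0,"claw": 0},
    {"delta_pos": [0,0,0],"turn": 0,"claw": 0},
    {"delta_pos": [0,0,0],"turn": 0,"claw": 0},
    {"delta_pos": [0,0,0],"turn": 0,"claw": 0}
  ]
}}

```text
time_s: 9.68
tcp_pos: [0.5576, -0.3283, 0.1134]
ee_rot: [[-1.0, -0.023, 0.001], [-0.023, 1.0, 0.002], [-0.001, 0.002, -1.0]]
wrist_force: [-0.9, 6.0, 3.0]
gripper_width: 0.137
gripper_force: 30.0
```

Request:
{"fn": "drive_tool", "kwargs": {
  "moves": [
    {"delta_pos": [0,1.5,0],"turn": -0.16,"claw": 0},
    {"delta_pos": [0,0,0],"turn": -0.16,"claw": 0},
    {"delta_pos": [0,0,0],"turn": -0.16,"claw": 0},
    {"delta_pos": [0,0,0],"turn": -0.16,"claw": 0},
    {"delta_pos": [0,0,0],"turn": -0.16,"claw": 0},
    {"delta_pos": [0,0,0],"turn": -0.16,"claw": 0},
    {"delta_pos": [0,0,0],"turn": -0.16,"claw": 0},
    {"delta_pos": [0,0,0],"turn": -0.16,"claw": 0},
    {"delta_pos": [0,0,0],"turn": -0.16,"claw": 0},
    {"delta_pos": [0,0,0],"turn": -0.11,"claw": 0},
    {"delta_pos": [0,0,0],"turn": 0,"claw": 0},
    {"delta_pos": [0,0,0],"turn": 0,"claw": 0}
  ]
}}

```text
time_s: 11.18
tcp_pos: [0.5572, -0.3279, 0.1134]
ee_rot: [[0.001, -1.0, -0.0], [-1.0, -0.001, 0.0], [-0.0, 0.0, -1.0]]
wrist_force: [-2.8, 4.1, 6.0]
gripper_width: 0.13
gripper_force: 30.0
```

Request:
{"fn": "drive_tool", "kwargs": {
  "moves": [
    {"delta_pos": [0,0,0],"turn": 0,"claw": 0.6},
    {"delta_pos": [0,0,0],"turn": 0,"claw": 0.6},
    {"delta_pos": [0,0,0],"turn": 0,"claw": 0.6},
    {"delta_pos": [0,0,0],"turn": 0,"claw": 0.6},
    {"delta_pos": [0,0,-50],"turn": 0,"claw": 1},
    {"delta_pos": [0,0,-50],"turn": 0,"claw": 1},
    {"delta_pos": [-60,0,0],"turn": 0,"claw": 1},
    {"delta_pos": [-60,0,0],"turn": 0,"claw": 1},
    {"delta_pos": [-60,0,0],"turn": 0,"claw": 1},
    {"delta_pos": [0,0,0],"turn": 0,"claw": 1}
  ]
}}

```text
time_s: 12.42
tcp_pos: [0.5571, -0.145, 0.2131]
ee_rot: [[0.007, -1.0, 0.001], [-1.0, -0.007, 0.0], [-0.0, -0.001, -1.0]]
wrist_force: [-0.0, 0.6, -0.3]
gripper_width: 0.994
gripper_force: 0.0
```

```bash
python3 - <<'E' 2>/dev/null
from meas import *
s=monitor.sense(); print(s["tcp_pos"],s["joints"].round(1))
for n in("top","side"):
    c=capm(n,8); w=cloud(c); cv2.imwrite("pics/%s2.png"%n,cv2.resize(c["color"][150:330,230:400] if n=="top" else c["color"][180:290,220:380],None,fx=4,fy=3.2 if 0 else 3.3,interpolation=2)[:,:,::-1])
    for nm,b,z in[("bar",(.52,.6,-.42,-.24,.099,.114),.108),("grip",(.5,.62,-.37,-.28,.122,.14),.132),("rollN",(.44,.54,-.38,-.28,.078,.092),.087),("rollF",(.575,.67,-.38,-.28,.078,.092),.087)]:
        m=box(w,*b)
        if m.sum()>5:
            p=plane(c,m,z); print(n,nm,m.sum(),"mean",np.round(p.mean(0)*1000,1),"encl",np.round(np.array(cv2.minEnclosingCircle((p*1000).astype(np.float32))[0]),1),*rect(p),"z",np.nanmedian(w[m][:,2]).round(4))
E
```

```text
[ 0.55709798 -0.14500879  0.2130567 ] [  1.5  17.6  -7.5  -0.  -64.8  -1.1]
top bar 126 mean [ 556.7 -329.7] encl [ 557.3 -329.5] [ 556.4 -329.5] [ 17.1 148.7] 0.1 z 0.1073
top grip 44 mean [ 556.3 -329.8] encl [ 553.  -329.2] [ 556.2 -329.3] [41.6 15.1] 89.6 z 0.1302
top rollN 121 mean [ 491.2 -329.3] encl [ 491.2 -329.7] [ 491.8 -329.3] [48.6 47. ] 59.2 z 0.0843
top rollF 111 mean [ 621.1 -329.5] encl [ 621.8 -329.1] [ 622.1 -328.1] [46.7 46.2] 17.4 z 0.0844
side bar 76 mean [ 558.7 -333.5] encl [ 562.1 -327.1] [ 558.1 -327.1] [ 21.6 154.3] 0.3 z 0.1118
side grip 39 mean [ 555.5 -334.2] encl [ 553.1 -334.2] [ 554.9 -334.4] [59.8 22.1] 82.3 z 0.1316
side rollN 75 mean [ 490.8 -333.5] encl [ 492.1 -331.6] [ 491.  -331.1] [60.5 44.3] 56.4 z 0.0889
side rollF 71 mean [ 619.  -334.9] encl [ 621. -333.] [ 619.1 -332.7] [57.9 46.1] 54.6 z 0.0889
```

View pics/top2.png

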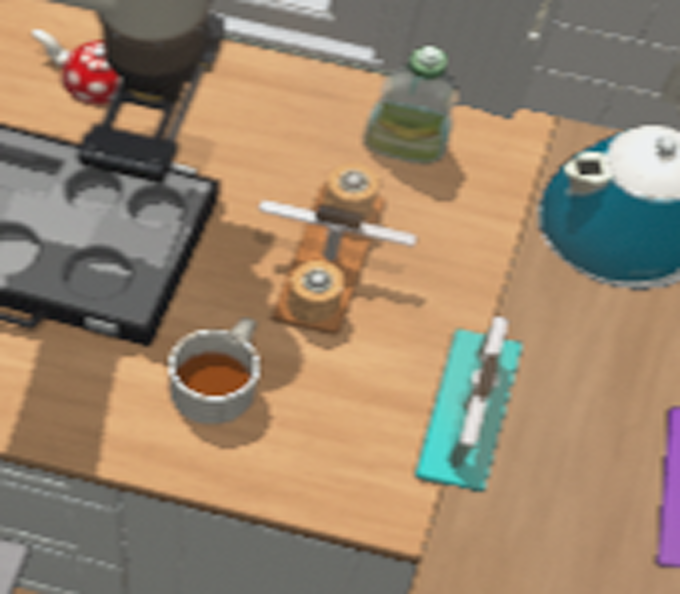

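The bar is crosswise and both rolls are free (crop pixels (315,280) near, (352,185) far). I'll start with the far roll.

Request:
{"fn": "drive_tool", "kwargs": {
  "moves": [
    {"delta_pos": [60.8,-21.5,0],"turn": 0,"claw": 1},
    {"delta_pos": [60.8,-21.5,0],"turn": 0,"claw": 1},
    {"delta_pos": [60.7,-21.5,0],"turn": 0,"claw": 1},
    {"delta_pos": [0,0,0],"turn": 0.174,"claw": 1},
    {"delta_pos": [0,0,0],"turn": 0.174,"claw": 1},
    {"delta_pos": [0,0,0],"turn": 0.174,"claw": 1},
    {"delta_pos": [0,0,0],"turn": 0.174,"claw": 1},
    {"delta_pos": [0,0,0],"turn": 0.174,"claw": 1},
    {"delta_pos": [0,0,0],"turn": 0.174,"claw": 1},
    {"delta_pos": [0,0,0],"turn": 0.174,"claw": 1},
    {"delta_pos": [0,0,0],"turn": 0.174,"claw": 1},
    {"delta_pos": [0,0,0],"turn": 0.172,"claw": 1}
  ]
}}

```text
time_s: 14.72
tcp_pos: [0.6199, -0.3249, 0.2124]
ee_rot: [[-1.0, -0.003, -0.0], [-0.003, 1.0, 0.0], [0.0, 0.0, -1.0]]
wrist_force: [-0.0, -0.8, -0.1]
gripper_width: 0.999
gripper_force: 0.0
```

Request:
{"fn": "drive_tool", "kwargs": {
  "moves": [
    {"delta_pos": [0,0,0],"turn": 0,"claw": 1},
    {"delta_pos": [0,0,0],"turn": 0,"claw": 1}
  ]
}}

```text
time_s: 14.98
tcp_pos: [0.6199, -0.325, 0.2125]
ee_rot: [[-1.0, -0.011, -0.0], [-0.011, 1.0, 0.0], [0.0, 0.0, -1.0]]
wrist_force: [0.1, 0.0, 0.2]
gripper_width: 0.996
gripper_force: 0.0
```

Request:
{"fn": "drive_tool", "kwargs": {
  "moves": [
    {"delta_pos": [-1.8,-2.3,50],"turn": 0.01,"claw": 1},
    {"delta_pos": [0,0,50],"turn": 0,"claw": 1},
    {"delta_pos": [0,0,30],"turn": 0,"claw": 1},
    {"delta_pos": [0,0,18],"turn": 0,"claw": 1},
    {"delta_pos": [0,0,0],"turn": 0,"claw": 0},
    {"delta_pos": [0,0,0],"turn": 0,"claw": 0},
    {"delta_pos": [0,0,0],"turn": 0,"claw": 0},
    {"delta_pos": [0,0,0],"turn": 0,"claw": 0},
    {"delta_pos": [0,0,0],"turn": 0,"claw": 0},
    {"delta_pos": [0,0,0],"turn": 0,"claw": 0}
  ]
}}

```text
time_s: 16.23
tcp_pos: [0.6221, -0.3276, 0.0655]
ee_rot: [[-1.0, 0.001, 0.001], [0.001, 1.0, -0.001], [-0.001, -0.001, -1.0]]
wrist_force: [-0.6, 0.3, 2.5]
gripper_width: 0.569
gripper_force: 30.1
```

Request:
{"fn": "drive_tool", "kwargs": {
  "moves": [
    {"delta_pos": [0,0,-40],"turn": 0,"claw": 0},
    {"delta_pos": [0,0,-55],"turn": 0,"claw": 0},
    {"delta_pos": [0,0,-55],"turn": 0,"claw": 0},
    {"delta_pos": [12,48,0],"turn": 0,"claw": 0},
    {"delta_pos": [13,48,0],"turn": 0,"claw": 0},
    {"delta_pos": [13,48,0],"turn": 0,"claw": 0},
    {"delta_pos": [13,48,0],"turn": 0,"claw": 0},
    {"delta_pos": [12,48,0],"turn": 0,"claw": 0}
  ]
}}

```text
time_s: 17.23
tcp_pos: [0.5579, -0.0857, 0.214]
ee_rot: [[-1.0, 0.001, -0.001], [0.001, 1.0, 0.0], [0.001, 0.0, -1.0]]
wrist_force: [1.1, 1.1, -0.6]
gripper_width: 0.564
gripper_force: 30.1
```

Request:
{"fn": "drive_tool", "kwargs": {
  "moves": [
    {"delta_pos": [0,0,0],"turn": -0.175,"claw": 0},
    {"delta_pos": [0,0,0],"turn": -0.175,"claw": 0},
    {"delta_pos": [0,0,0],"turn": -0.175,"claw": 0},
    {"delta_pos": [0,0,0],"turn": -0.175,"claw": 0},
    {"delta_pos": [0,0,0],"turn": -0.175,"claw": 0},
    {"delta_pos": [0,0,0],"turn": -0.175,"claw": 0},
    {"delta_pos": [0,0,0],"turn": -0.175,"claw": 0},
    {"delta_pos": [0,0,0],"turn": -0.175,"claw": 0},
    {"delta_pos": [0,0,0],"turn": -0.175,"claw": 0},
    {"delta_pos": [0,0,0],"turn": 0,"claw": 0},
    {"delta_pos": [0,0,0],"turn": 0,"claw": 0}
  ]
}}

```text
time_s: 18.6
tcp_pos: [0.5587, -0.0872, 0.2143]
ee_rot: [[0.0, -1.0, -0.001], [-1.0, -0.0, 0.0], [-0.0, 0.001, -1.0]]
wrist_force: [-0.4, -1.1, -0.8]
gripper_width: 0.569
gripper_force: 30.1
```

Request:
{"fn": "drive_tool", "kwargs": {
  "moves": [
    {"delta_pos": [0.5,-0.4,55],"turn": 0,"claw": 0},
    {"delta_pos": [0,0,50],"turn": 0,"claw": 0},
    {"delta_pos": [0,0,14],"turn": 0,"claw": 0},
    {"delta_pos": [0,0,8],"turn": 0,"claw": 0},
    {"delta_pos": [0,0,8],"turn": 0,"claw": 0}
  ]
}}

```text
time_s: 19.23
tcp_pos: [0.5596, -0.0882, 0.0815]
ee_rot: [[0.003, -1.0, 0.0], [-1.0, -0.003, -0.001], [0.001, -0.0, -1.0]]
wrist_force: [-5.1, 0.5, 10.9]
gripper_width: 0.57
gripper_force: 30.2
```

Request:
{"fn": "drive_tool", "kwargs": {
  "moves": [
    {"delta_pos": [0,0,6],"turn": 0,"claw": 0},
    {"delta_pos": [0,0,6],"turn": 0,"claw": 0},
    {"delta_pos": [0,0,5],"turn": 0,"claw": 0},
    {"delta_pos": [0,0,4],"turn": 0,"claw": 0},
    {"delta_pos": [0,0,0],"turn": 0,"claw": 0},
    {"delta_pos": [0,0,0],"turn": 0,"claw": 0}
  ]
}}

```text
time_s: 19.98
tcp_pos: [0.5598, -0.0883, 0.0632]
ee_rot: [[0.004, -1.0, 0.002], [-1.0, -0.004, -0.001], [0.001, -0.002, -1.0]]
wrist_force: [-7.1, 0.4, 15.8]
gripper_width: 0.568
gripper_force: 30.3
```

Request:
{"fn": "drive_tool", "kwargs": {
  "moves": [
    {"delta_pos": [0,-0.5,2],"turn": 0,"claw": 0},
    {"delta_pos": [0,0,2],"turn": 0,"claw": 0},
    {"delta_pos": [0,0,0],"turn": 0,"claw": 0},
    {"delta_pos": [0,0,0],"turn": 0,"claw": 0}
  ]
}}

```text
time_s: 20.48
tcp_pos: [0.56, -0.0884, 0.0628]
ee_rot: [[0.005, -1.0, 0.002], [-1.0, -0.005, -0.002], [0.002, -0.002, -1.0]]
wrist_force: [-15.4, 3.3, 36.6]
gripper_width: 0.57
gripper_force: 30.0
```

Request:
{"fn": "drive_tool", "kwargs": {
  "moves": [
    {"delta_pos": [0,0,-3],"turn": 0,"claw": 1},
    {"delta_pos": [0,0,0],"turn": 0,"claw": 1},
    {"delta_pos": [0,0,0],"turn": 0,"claw": 1},
    {"delta_pos": [0,0,0],"turn": 0,"claw": 1},
    {"delta_pos": [0,0,-50],"turn": 0,"claw": 1},
    {"delta_pos": [0,0,-50],"turn": 0,"claw": 1},
    {"delta_pos": [0,0,-50],"turn": 0,"claw": 1},
    {"delta_pos": [60,17,0],"turn": 0,"claw": 1},
    {"delta_pos": [60,17,0],"turn": 0,"claw": 1},
    {"delta_pos": [60,17,0],"turn": 0,"claw": 1},
    {"delta_pos": [60,17,0],"turn": 0,"claw": 1}
  ]
}}

```text
time_s: 21.85
tcp_pos: [0.4921, -0.3297, 0.2072]
ee_rot: [[0.004, -1.0, -0.0], [-1.0, -0.004, -0.0], [0.0, 0.0, -1.0]]
wrist_force: [0.5, 0.7, 0.3]
gripper_width: 1.001
gripper_force: 0.0
```

Request:
{"fn": "drive_tool", "kwargs": {
  "moves": [
    {"delta_pos": [0,0,0],"turn": 0.175,"claw": 1},
    {"delta_pos": [0,0,0],"turn": 0.175,"claw": 1},
    {"delta_pos": [0,0,0],"turn": 0.175,"claw": 1},
    {"delta_pos": [0,0,0],"turn": 0.175,"claw": 1},
    {"delta_pos": [0,0,0],"turn": 0.175,"claw": 1},
    {"delta_pos": [0,0,0],"turn": 0.175,"claw": 1},
    {"delta_pos": [0,0,0],"turn": 0.175,"claw": 1},
    {"delta_pos": [0,0,0],"turn": 0.175,"claw": 1},
    {"delta_pos": [0,0,0],"turn": 0.171,"claw": 1},
    {"delta_pos": [0,0,0],"turn": 0,"claw": 1},
    {"delta_pos": [0,0,0],"turn": 0,"claw": 1}
  ]
}}

```text
time_s: 23.22
tcp_pos: [0.4926, -0.328, 0.2072]
ee_rot: [[-1.0, -0.005, -0.0], [-0.005, 1.0, 0.0], [0.0, 0.0, -1.0]]
wrist_force: [0.2, 0.1, 0.2]
gripper_width: 1.0
gripper_force: 0.0
```

```bash
python3 - <<'E' 2>/dev/null
from meas import *
c=capm("top",6); w=cloud(c); 
for nm,b,z in[("rollA",(.51,.62,-.14,-.04,.065,.1),.085),("tea",(.33,.52,.31,.46,.062,.085),.075),("rollN",(.44,.54,-.38,-.28,.078,.092),.087)]:
    m=box(w,*b); p=plane(c,m,z); print(nm,m.sum(),np.round(p.mean(0)*1000,1),*rect(p),np.nanmedian(w[m][:,2]).round(4))
E
```

```text
rollA 123 [556.6 -91.5] [555.3 -90.2] [51.1 45.6] 17.9 0.0821
tea 118 [413.3 392.6] [412.  393.1] [87.1 44.7] 47.0 0.0751
rollN 120 [ 491.5 -329.4] [ 491.8 -329.3] [48.6 47. ] 59.2 0.0846
```

Request:
{"fn": "drive_tool", "kwargs": {
  "moves": [
    {"delta_pos": [0.9,0.5,50],"turn": 0,"claw": 1},
    {"delta_pos": [0,0,50],"turn": 0,"claw": 1},
    {"delta_pos": [0,0,30],"turn": 0,"claw": 1},
    {"delta_pos": [0,0,13],"turn": 0,"claw": 1},
    {"delta_pos": [0,0,0],"turn": 0,"claw": 0},
    {"delta_pos": [0,0,0],"turn": 0,"claw": 0},
    {"delta_pos": [0,0,0],"turn": 0,"claw": 0},
    {"delta_pos": [0,0,0],"turn": 0,"claw": 0},
    {"delta_pos": [0,0,0],"turn": 0,"claw": 0},
    {"delta_pos": [0,0,0],"turn": 0,"claw": 0}
  ]
}}

```text
time_s: 24.78
tcp_pos: [0.492, -0.3277, 0.0653]
ee_rot: [[-1.0, -0.003, 0.001], [-0.003, 1.0, -0.001], [-0.001, -0.001, -1.0]]
wrist_force: [-0.4, -1.0, 3.5]
gripper_width: 0.576
gripper_force: 30.2
```

Request:
{"fn": "drive_tool", "kwargs": {
  "moves": [
    {"delta_pos": [0,0,-40],"turn": 0,"claw": 0},
    {"delta_pos": [0,0,-55],"turn": 0,"claw": 0},
    {"delta_pos": [0,0,-55],"turn": 0,"claw": 0},
    {"delta_pos": [-16,43.5,0],"turn": 0,"claw": 0},
    {"delta_pos": [-16,43.5,0],"turn": 0,"claw": 0},
    {"delta_pos": [-16,43.5,0],"turn": 0,"claw": 0},
    {"delta_pos": [-16,43.5,0],"turn": 0,"claw": 0}
  ]
}}

```text
time_s: 25.65
tcp_pos: [0.555, -0.1517, 0.2139]
ee_rot: [[-1.0, -0.002, -0.001], [-0.002, 1.0, 0.001], [0.001, 0.001, -1.0]]
wrist_force: [1.1, -0.1, -1.3]
gripper_width: 0.572
gripper_force: 30.2
```

Request:
{"fn": "drive_tool", "kwargs": {
  "moves": [
    {"delta_pos": [0,0,0],"turn": -0.175,"claw": 0},
    {"delta_pos": [0,0,0],"turn": -0.175,"claw": 0},
    {"delta_pos": [0,0,0],"turn": -0.175,"claw": 0},
    {"delta_pos": [0,0,0],"turn": -0.175,"claw": 0},
    {"delta_pos": [0,0,0],"turn": -0.175,"claw": 0},
    {"delta_pos": [0,0,0],"turn": -0.175,"claw": 0},
    {"delta_pos": [0,0,0],"turn": -0.175,"claw": 0},
    {"delta_pos": [0,0,0],"turn": -0.175,"claw": 0},
    {"delta_pos": [0,0,0],"turn": -0.17,"claw": 0},
    {"delta_pos": [0,0,0],"turn": 0,"claw": 0},
    {"delta_pos": [0,0,0],"turn": 0,"claw": 0}
  ]
}}

```text
time_s: 27.02
tcp_pos: [0.5549, -0.1532, 0.2142]
ee_rot: [[-0.0, -1.0, -0.001], [-1.0, 0.0, 0.0], [-0.0, 0.001, -1.0]]
wrist_force: [-0.0, -0.7, -2.1]
gripper_width: 0.571
gripper_force: 30.2
```

Request:
{"fn": "drive_tool", "kwargs": {
  "moves": [
    {"delta_pos": [-0.6,-1.2,55],"turn": 0,"claw": 0},
    {"delta_pos": [0,0,50],"turn": 0,"claw": 0},
    {"delta_pos": [0,0,14],"turn": 0,"claw": 0},
    {"delta_pos": [0,0,8],"turn": 0,"claw": 0},
    {"delta_pos": [0,0,8],"turn": 0,"claw": 0}
  ]
}}

```text
time_s: 27.65
tcp_pos: [0.5569, -0.1532, 0.0814]
ee_rot: [[0.002, -1.0, 0.001], [-1.0, -0.002, -0.001], [0.001, -0.001, -1.0]]
wrist_force: [-4.3, -1.3, 9.5]
gripper_width: 0.573
gripper_force: 30.3
```

Request:
{"fn": "drive_tool", "kwargs": {
  "moves": [
    {"delta_pos": [0,0,6],"turn": 0,"claw": 0},
    {"delta_pos": [0,0,6],"turn": 0,"claw": 0},
    {"delta_pos": [0,0,5],"turn": 0,"claw": 0},
    {"delta_pos": [0,0,4],"turn": 0,"claw": 0},
    {"delta_pos": [0,0,2],"turn": 0,"claw": 0},
    {"delta_pos": [0,0,0],"turn": 0,"claw": 0},
    {"delta_pos": [0,0,0],"turn": 0,"claw": 0}
  ]
}}

```text
time_s: 28.52
tcp_pos: [0.5573, -0.1534, 0.0628]
ee_rot: [[0.004, -1.0, 0.003], [-1.0, -0.004, -0.002], [0.002, -0.003, -1.0]]
wrist_force: [-9.2, 2.1, 23.6]
gripper_width: 0.576
gripper_force: 30.0
```

Request:
{"fn": "drive_tool", "kwargs": {
  "moves": [
    {"delta_pos": [0,0,-2],"turn": 0,"claw": 1},
    {"delta_pos": [0,0,0],"turn": 0,"claw": 1},
    {"delta_pos": [0,0,0],"turn": 0,"claw": 1},
    {"delta_pos": [0,0,0],"turn": 0,"claw": 1},
    {"delta_pos": [0,0,-50],"turn": 0,"claw": 1},
    {"delta_pos": [0,0,-50],"turn": 0,"claw": 1},
    {"delta_pos": [0,0,-50],"turn": 0,"claw": 0.6},
    {"delta_pos": [58,0,0],"turn": 0,"claw": 0.6},
    {"delta_pos": [58,0,0],"turn": 0,"claw": 0.6},
    {"delta_pos": [58,0,0],"turn": 0,"claw": 0.6},
    {"delta_pos": [0,0,0],"turn": 0,"claw": 0.6},
    {"delta_pos": [0,0,0],"turn": 0,"claw": 0.6}
  ]
}}

```text
time_s: 30.02
tcp_pos: [0.5565, -0.3266, 0.2078]
ee_rot: [[0.001, -1.0, -0.001], [-1.0, -0.001, 0.001], [-0.001, 0.001, -1.0]]
wrist_force: [-0.3, 0.2, 0.0]
gripper_width: 0.604
gripper_force: 0.0
```

```bash
python3 - <<'E' 2>/dev/null
from meas import *
s=monitor.sense(); print(s["tcp_pos"].round(4))
c=capm("top",6); w=cloud(c); cv2.imwrite("pics/top3.png",cv2.resize(c["color"][150:300,100:365],None,fx=3,fy=3,interpolation=2)[:,:,::-1])
for nm,b,z in[("rollA",(.51,.62,-.12,-.04,.065,.1),.085),("rollB",(.51,.62,-.19,-.122,.065,.1),.085),("tea",(.33,.52,.31,.46,.062,.085),.075)]:
    m=box(w,*b); p=plane(c,m,z); print(nm,m.sum(),np.round(p.mean(0)*1000,1),*rect(p),np.nanmedian(w[m][:,2]).round(4))
E
```

```text
[ 0.5565 -0.3266  0.2078]
rollA 126 [556.9 -91.3] [574.6 -82.5] [95.4 46.9] 25.7 0.0819
rollB 126 [ 554.  -155.6] [ 553.3 -154.6] [50.6 45.5] 17.4 0.0822
tea 267 [424.4 381.5] [424.7 381.7] [74.7 58.3] 75.7 0.0751
```

View pics/top3.png

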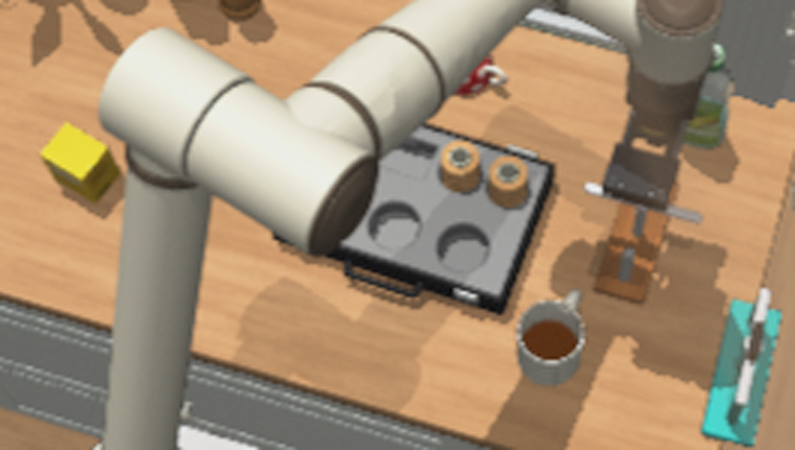

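Both rolls sit in the small cutouts (crop pixels (460,165), (508,180)) and the tea box hasn't moved. Now I'll turn the keeper back.

Request:
{"fn": "drive_tool", "kwargs": {
  "moves": [
    {"delta_pos": [1,0,45],"turn": 0,"claw": 0.6},
    {"delta_pos": [0,0,35],"turn": 0,"claw": 0.6},
    {"delta_pos": [0,0,15],"turn": 0,"claw": 0.6},
    {"delta_pos": [0,0,0],"turn": 0,"claw": 0},
    {"delta_pos": [0,0,0],"turn": 0,"claw": 0},
    {"delta_pos": [0,0,0],"turn": 0,"claw": 0},
    {"delta_pos": [0,0,0],"turn": 0,"claw": 0},
    {"delta_pos": [0,0,0],"turn": 0,"claw": 0},
    {"delta_pos": [0,0,0],"turn": 0,"claw": 0}
  ]
}}

```text
time_s: 31.45
tcp_pos: [0.5571, -0.3278, 0.1141]
ee_rot: [[0.002, -1.0, 0.001], [-1.0, -0.002, -0.0], [0.0, -0.001, -1.0]]
wrist_force: [0.5, -0.1, 1.4]
gripper_width: 0.133
gripper_force: 30.0
```

Request:
{"fn": "drive_tool", "kwargs": {
  "moves": [
    {"delta_pos": [0,0,0],"turn": 0.16,"claw": 0},
    {"delta_pos": [0,0,0],"turn": 0.16,"claw": 0},
    {"delta_pos": [0,0,0],"turn": 0.16,"claw": 0},
    {"delta_pos": [0,0,0],"turn": 0.16,"claw": 0},
    {"delta_pos": [0,0,0],"turn": 0.16,"claw": 0},
    {"delta_pos": [0,0,0],"turn": 0.16,"claw": 0},
    {"delta_pos": [0,0,0],"turn": 0.16,"claw": 0},
    {"delta_pos": [0,0,0],"turn": 0.16,"claw": 0},
    {"delta_pos": [0,0,0],"turn": 0.16,"claw": 0},
    {"delta_pos": [0,0,0],"turn": 0.11,"claw": 0},
    {"delta_pos": [0,0,0],"turn": 0,"claw": 0},
    {"delta_pos": [0,0,0],"turn": 0,"claw": 0}
  ]
}}

```text
time_s: 32.95
tcp_pos: [0.5576, -0.3282, 0.1141]
ee_rot: [[-1.0, -0.024, 0.002], [-0.024, 1.0, -0.001], [-0.002, -0.001, -1.0]]
wrist_force: [1.7, -2.1, -0.5]
gripper_width: 0.134
gripper_force: 30.0
```

Request:
{"fn": "drive_tool", "kwargs": {
  "moves": [
    {"delta_pos": [0,0,0],"turn": 0,"claw": 0.6},
    {"delta_pos": [0,0,0],"turn": 0,"claw": 0.6},
    {"delta_pos": [0,0,0],"turn": 0,"claw": 0.6},
    {"delta_pos": [0,0,-55],"turn": 0,"claw": 0.6},
    {"delta_pos": [0,0,-55],"turn": 0,"claw": 1},
    {"delta_pos": [0,0,0],"turn": -0.182,"claw": 1},
    {"delta_pos": [0,0,0],"turn": -0.182,"claw": 1},
    {"delta_pos": [0,0,0],"turn": -0.182,"claw": 1},
    {"delta_pos": [0,0,0],"turn": -0.182,"claw": 1},
    {"delta_pos": [0,0,0],"turn": -0.182,"claw": 1},
    {"delta_pos": [0,0,0],"turn": -0.182,"claw": 1},
    {"delta_pos": [0,0,0],"turn": -0.182,"claw": 1}
  ]
}}

```text
time_s: 34.45
tcp_pos: [0.5564, -0.3275, 0.2232]
ee_rot: [[-0.265, -0.964, -0.001], [-0.964, 0.265, 0.0], [-0.0, 0.001, -1.0]]
wrist_force: [0.3, -0.4, 0.1]
gripper_width: 0.996
gripper_force: 0.0
```

Request:
{"fn": "drive_tool", "kwargs": {
  "moves": [
    {"delta_pos": [0,0,0],"turn": -0.182,"claw": 1},
    {"delta_pos": [0,0,0],"turn": -0.091,"claw": 1},
    {"delta_pos": [-59,14.8,0],"turn": 0,"claw": 1},
    {"delta_pos": [-59,14.8,0],"turn": 0,"claw": 1},
    {"delta_pos": [-59,14.8,0],"turn": 0,"claw": 1},
    {"delta_pos": [-59,14.8,0],"turn": 0,"claw": 1},
    {"delta_pos": [-59,14.8,0],"turn": 0,"claw": 1},
    {"delta_pos": [-59,14.8,0],"turn": 0,"claw": 1},
    {"delta_pos": [-59,14.8,0],"turn": 0,"claw": 1},
    {"delta_pos": [-59,14.8,0],"turn": 0,"claw": 1},
    {"delta_pos": [0,0,0],"turn": 0,"claw": 1},
    {"delta_pos": [0,0,0],"turn": 0,"claw": 1}
  ]
}}

```text
time_s: 35.95
tcp_pos: [0.4384, 0.1444, 0.2234]
ee_rot: [[-0.0, -1.0, -0.001], [-1.0, 0.0, -0.0], [0.0, 0.001, -1.0]]
wrist_force: [0.7, -0.2, 0.2]
gripper_width: 1.002
gripper_force: 0.0
```

```bash
python3 - <<'E' 2>/dev/null
from meas import *
s=monitor.sense(); print(s["tcp_pos"].round(4))
c=capm("top",6); w=cloud(c)
for nm,b,z in[("bar",(.46,.66,-.42,-.24,.099,.114),.108),("cocoa",(.33,.5,.2,.31,.096,.115),.104),("tea",(.33,.52,.31,.46,.062,.085),.075),("teapot",(.64,.8,-.12,.06,.03,.08),.05)]:
    m=box(w,*b); p=plane(c,m,z); print(nm,m.sum(),np.round(p.mean(0)*1000,1),*rect(p),np.nanmedian(w[m][:,2]).round(4))
E
```

```text
[0.4384 0.1444 0.2234]
bar 107 [ 551.8 -329.9] [ 557.  -329.4] [149.   20.3] 4.5 0.1075
cocoa 189 [408.1 261.8] [434.4 251.6] [ 58.3 114.6] 69.2 0.1014
tea 20 [438.9 350.7] [440.3 350.2] [32.1 11.8] 39.9 0.0743
teapot 243 [719.8 -40.7] [725.1 -36.4] [128.1  68. ] 48.2 0.0435
```

Request:
{"fn": "drive_tool", "kwargs": {
  "moves": [
    {"delta_pos": [-59.3,14.3,0],"turn": 0,"claw": 1},
    {"delta_pos": [-59.3,14.3,0],"turn": 0,"claw": 1},
    {"delta_pos": [0,0,50],"turn": 0,"claw": 1},
    {"delta_pos": [0,0,50],"turn": 0,"claw": 1},
    {"delta_pos": [0,0,35],"turn": 0,"claw": 1},
    {"delta_pos": [0,0,16],"turn": 0,"claw": 1},
    {"delta_pos": [0,0,0],"turn": 0,"claw": 0},
    {"delta_pos": [0,0,0],"turn": 0,"claw": 0},
    {"delta_pos": [0,0,0],"turn": 0,"claw": 0},
    {"delta_pos": [0,0,0],"turn": 0,"claw": 0},
    {"delta_pos": [0,0,0],"turn": 0,"claw": 0}
  ]
}}

```text
time_s: 37.62
tcp_pos: [0.4105, 0.2633, 0.0734]
ee_rot: [[-0.001, -1.0, 0.001], [-1.0, 0.001, 0.001], [-0.001, -0.001, -1.0]]
wrist_force: [-1.5, -0.6, 5.8]
gripper_width: 0.69
gripper_force: 29.8
```

Request:
{"fn": "drive_tool", "kwargs": {
  "moves": [
    {"delta_pos": [0,0,-50],"turn": 0,"claw": 0},
    {"delta_pos": [0,0,-50],"turn": 0,"claw": 0},
    {"delta_pos": [55.3,-7.1,0],"turn": 0,"claw": 0},
    {"delta_pos": [55.3,-7.1,0],"turn": 0,"claw": 0},
    {"delta_pos": [55.3,-7.1,0],"turn": 0,"claw": 0},
    {"delta_pos": [55.3,-7.1,0],"turn": 0,"claw": 0},
    {"delta_pos": [55.3,-7.1,0],"turn": 0,"claw": 0},
    {"delta_pos": [55.3,-7.1,0],"turn": 0,"claw": 0},
    {"delta_pos": [55.3,-7.1,0],"turn": 0,"claw": 0},
    {"delta_pos": [0,0,0],"turn": 0,"claw": 0},
    {"delta_pos": [0,0,0],"turn": 0,"claw": 0},
    {"delta_pos": [0,0,0],"turn": 0,"claw": 0}
  ]
}}

```text
time_s: 39.12
tcp_pos: [0.4595, -0.1231, 0.1724]
ee_rot: [[0.001, -1.0, -0.0], [-1.0, -0.001, 0.0], [-0.0, 0.0, -1.0]]
wrist_force: [0.5, -0.4, -1.0]
gripper_width: 0.687
gripper_force: 29.9
```

Request:
{"fn": "drive_tool", "kwargs": {
  "moves": [
    {"delta_pos": [0.5,0,50],"turn": 0,"claw": 0},
    {"delta_pos": [0,0,6],"turn": 0,"claw": 0},
    {"delta_pos": [0,0,7],"turn": 0,"claw": 0},
    {"delta_pos": [0,0,7],"turn": 0,"claw": 0}
  ]
}}

```text
time_s: 39.62
tcp_pos: [0.4611, -0.1245, 0.1041]
ee_rot: [[0.001, -1.0, 0.003], [-1.0, -0.001, -0.001], [0.001, -0.003, -1.0]]
wrist_force: [-0.9, 0.0, 6.9]
gripper_width: 0.692
gripper_force: 29.9
```

Request:
{"fn": "drive_tool", "kwargs": {
  "moves": [
    {"delta_pos": [0,0,6],"turn": 0,"claw": 0},
    {"delta_pos": [0,0,6],"turn": 0,"claw": 0},
    {"delta_pos": [0,0,4],"turn": 0,"claw": 0},
    {"delta_pos": [0,0,2],"turn": 0,"claw": 0},
    {"delta_pos": [0,0,0],"turn": 0,"claw": 0}
  ]
}}

```text
time_s: 40.25
tcp_pos: [0.461, -0.125, 0.0862]
ee_rot: [[-0.0, -1.0, 0.003], [-1.0, 0.0, -0.001], [0.001, -0.003, -1.0]]
wrist_force: [-2.4, -2.2, 9.8]
gripper_width: 0.695
gripper_force: 29.9
```

Request:
{"fn": "drive_tool", "kwargs": {
  "moves": [
    {"delta_pos": [0,0,2],"turn": 0,"claw": 0},
    {"delta_pos": [0,0,2],"turn": 0,"claw": 0},
    {"delta_pos": [0,0,0],"turn": 0,"claw": 0},
    {"delta_pos": [0,0,0],"turn": 0,"claw": 0}
  ]
}}

```text
time_s: 40.75
tcp_pos: [0.4601, -0.1257, 0.0852]
ee_rot: [[0.001, -1.0, 0.001], [-1.0, -0.001, -0.003], [0.003, -0.001, -1.0]]
wrist_force: [-9.0, -0.4, 32.4]
gripper_width: 0.692
gripper_force: 30.0
```

Request:
{"fn": "drive_tool", "kwargs": {
  "moves": [
    {"delta_pos": [0,0,-3],"turn": 0,"claw": 1},
    {"delta_pos": [0,0,0],"turn": 0,"claw": 1},
    {"delta_pos": [0,0,0],"turn": 0,"claw": 1},
    {"delta_pos": [0,0,0],"turn": 0,"claw": 1},
    {"delta_pos": [0,0,-55],"turn": 0,"claw": 1},
    {"delta_pos": [0,0,-60],"turn": 0,"claw": 1},
    {"delta_pos": [-58,0,0],"turn": 0,"claw": 1},
    {"delta_pos": [-58,0,0],"turn": 0,"claw": 1},
    {"delta_pos": [-58,0,0],"turn": 0,"claw": 1},
    {"delta_pos": [0,0,0],"turn": 0,"claw": 1},
    {"delta_pos": [0,0,0],"turn": 0,"claw": 1}
  ]
}}

```text
time_s: 42.12
tcp_pos: [0.4595, 0.0495, 0.1981]
ee_rot: [[-0.0, -1.0, -0.001], [-1.0, 0.0, -0.0], [0.0, 0.001, -1.0]]
wrist_force: [1.2, -1.0, 0.5]
gripper_width: 1.001
gripper_force: 0.0
```

```bash
python3 - <<'E' 2>/dev/null
from meas import *
s=monitor.sense(); print(s["tcp_pos"].round(4))
c=capm("top",6); w=cloud(c);cv2.imwrite("pics/top4.png",cv2.resize(c["color"][150:300,100:365],None,fx=3,fy=3,interpolation=2)[:,:,::-1])
for nm,b,z in[("tea",(.28,.56,.26,.5,.062,.085),.075),("cocoa",(.4,.52,-.2,-.06,.108,.13),.117)]:
    m=box(w,*b); p=plane(c,m,z); print(nm,m.sum(),np.round(p.mean(0)*1000,1),*rect(p),np.nanmedian(w[m][:,2]).round(4))
E
```

```text
[0.4595 0.0495 0.1981]
tea 16 [424.4 418.9] [465.2 425.7] [127.5  10.5] 9.5 0.0758
cocoa 205 [ 460.4 -126.8] [ 461.7 -125.6] [60.2 58.5] 17.7 0.1144
```

View pics/top4.png

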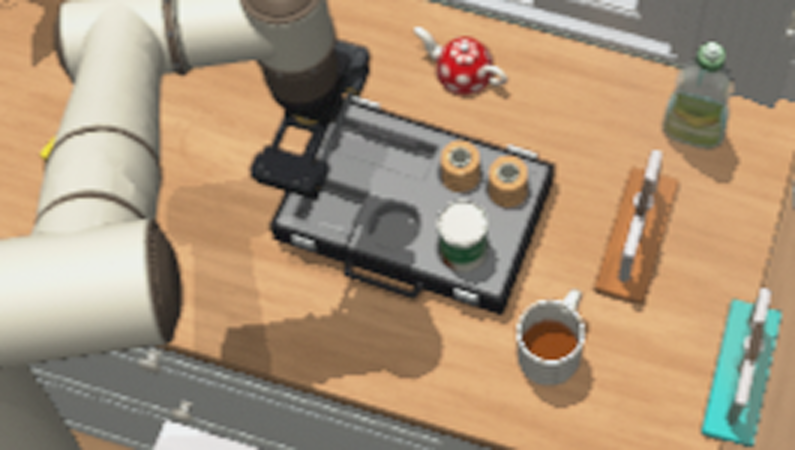

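The tin, both rolls and the in-line bar look right, but the arm hides the tea box. I'll swing away and measure it again.

Request:
{"fn": "drive_tool", "kwargs": {
  "moves": [
    {"delta_pos": [60,0,0],"turn": 0,"claw": 1},
    {"delta_pos": [60,0,0],"turn": 0,"claw": 1},
    {"delta_pos": [60,0,0],"turn": 0,"claw": 1},
    {"delta_pos": [60,0,0],"turn": 0,"claw": 1},
    {"delta_pos": [60,0,0],"turn": 0,"claw": 1},
    {"delta_pos": [0,0,0],"turn": 0,"claw": 1},
    {"delta_pos": [0,0,0],"turn": 0,"claw": 1}
  ]
}}

```text
time_s: 43.3
tcp_pos: [0.4589, -0.251, 0.1982]
ee_rot: [[-0.003, -1.0, -0.001], [-1.0, 0.003, 0.0], [-0.0, 0.001, -1.0]]
wrist_force: [0.3, -0.2, 1.1]
gripper_width: 1.002
gripper_force: 0.0
```

```bash
python3 - <<'E' 2>/dev/null
from meas import *
s=monitor.sense(); print(s["tcp_pos"].round(4))
c=capm("top",6); w=cloud(c)
for nm,b,z in[("tea",(.28,.56,.26,.5,.062,.085),.075)]:
    m=box(w,*b); p=plane(c,m,z); print(nm,m.sum(),np.round(p.mean(0)*1000,1),*rect(p),np.nanmedian(w[m][:,2]).round(4))
E
```

```text
[ 0.4589 -0.251   0.1982]
tea 0 [nan nan] [0. 0.] [0. 0.] 0.0 nan
```

```bash
python3 - <<'E' 2>/dev/null
from meas import *
for n in("top","side"):
    c=cap(n); w=cloud(c); h=cv2.cvtColor(c["color"],cv2.COLOR_RGB2HSV)
    m=cv2.inRange(h,(24,150,60),(34,255,255))>0
    k,l,st,ce=cv2.connectedComponentsWithStats(m.astype(np.uint8))
    for i in range(1,k):
        if st[i,4]>8: print(n,st[i],np.nanmedian(w[l==i],0).round(3))
    save(c,"d_%s.png"%n)
E
```

```text
side [204 179  12   7  63] [0.424 0.381 0.082]
```

View pics/d_top.png

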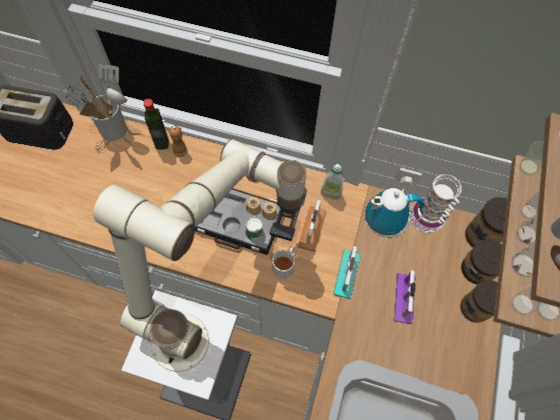

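Request:
{"fn": "drive_tool", "kwargs": {
  "moves": [
    {"delta_pos": [-57.7,3.1,0],"turn": 0,"claw": 1},
    {"delta_pos": [-57.7,3.1,0],"turn": 0,"claw": 1},
    {"delta_pos": [-57.7,3.1,0],"turn": 0,"claw": 1},
    {"delta_pos": [-57.7,3.1,0],"turn": 0,"claw": 1},
    {"delta_pos": [-57.7,3.1,0],"turn": 0,"claw": 1},
    {"delta_pos": [-57.7,3.1,0],"turn": 0,"claw": 1},
    {"delta_pos": [-57.7,3.1,0],"turn": 0,"claw": 1},
    {"delta_pos": [-57.7,3.1,0],"turn": 0,"claw": 1},
    {"delta_pos": [-57.7,3.1,0],"turn": 0,"claw": 1},
    {"delta_pos": [-57.7,3.1,0],"turn": 0,"claw": 1},
    {"delta_pos": [-57.7,3.1,0],"turn": 0.123,"claw": 1},
    {"delta_pos": [0,0,0],"turn": 0.123,"claw": 1}
  ]
}}

```text
time_s: 45.2
tcp_pos: [0.4253, 0.3881, 0.1978]
ee_rot: [[-0.244, -0.97, 0.0], [-0.97, 0.244, 0.0], [-0.0, -0.0, -1.0]]
wrist_force: [0.9, -1.2, -0.1]
gripper_width: 0.999
gripper_force: 0.0
```

```bash
python3 - <<'E' 2>/dev/null
from meas import *
s=monitor.sense(); print(s["tcp_pos"].round(4),s["ee_rot"].round(3)[:2,:2])
for n in("top","side"):
    c=capm(n,4); w=cloud(c); h=cv2.cvtColor(c["color"],cv2.COLOR_RGB2HSV)
    m=cv2.inRange(h,(22,130,40),(36,255,255))>0
    k,l,st,ce=cv2.connectedComponentsWithStats(m.astype(np.uint8))
    for i in range(1,k):
        if st[i,4]>8: print(n,st[i],np.nanmedian(w[l==i],0).round(3))
    m=box(w,.28,.56,.26,.5,.062,.085); p=plane(c,m,.075);  print(m.sum(),np.round(p.mean(0)*1000,1),*rect(p))
E
```

```text
[0.4253 0.3881 0.1978] [[-0.244 -0.97 ]
 [-0.97   0.244]]
top [114 191  25  26 346] [0.419 0.376 0.074]
289 [428.7 387.3] [446.  423.6] [178.6  98.3] 50.3
side [204 179  12  16  80] [0.426 0.376 0.08 ]
side [338 223   2   9  12] [ 0.708 -0.341  0.075]
95 [425.2 378. ] [425.1 376.2] [114.4  57.9] 72.4
```

Request:
{"fn": "drive_tool", "kwargs": {
  "moves": [
    {"delta_pos": [4.5,-0.8,50],"turn": 0.003,"claw": 1},
    {"delta_pos": [0,0,50],"turn": 0,"claw": 1},
    {"delta_pos": [0,0,38],"turn": 0,"claw": 1},
    {"delta_pos": [0,0,18],"turn": 0,"claw": 1},
    {"delta_pos": [0,0,0],"turn": 0,"claw": 0},
    {"delta_pos": [0,0,0],"turn": 0,"claw": 0},
    {"delta_pos": [0,0,0],"turn": 0,"claw": 0},
    {"delta_pos": [0,0,0],"turn": 0,"claw": 0},
    {"delta_pos": [0,0,0],"turn": 0,"claw": 0}
  ]
}}

```text
time_s: 46.72
tcp_pos: [0.4259, 0.38, 0.0436]
ee_rot: [[-0.247, -0.969, 0.001], [-0.969, 0.247, 0.001], [-0.001, -0.001, -1.0]]
wrist_force: [-1.4, -0.1, 5.1]
gripper_width: 0.653
gripper_force: 30.0
```

Request:
{"fn": "drive_tool", "kwargs": {
  "moves": [
    {"delta_pos": [0,0,-50],"turn": 0,"claw": 0},
    {"delta_pos": [0,0,-50],"turn": 0,"claw": 0},
    {"delta_pos": [0,0,0],"turn": -0.108,"claw": 0},
    {"delta_pos": [0,0,0],"turn": -0.108,"claw": 0},
    {"delta_pos": [54.8,-8.5,0],"turn": 0,"claw": 0},
    {"delta_pos": [54.8,-8.5,0],"turn": 0,"claw": 0},
    {"delta_pos": [54.8,-8.5,0],"turn": 0,"claw": 0},
    {"delta_pos": [54.8,-8.5,0],"turn": 0,"claw": 0},
    {"delta_pos": [54.8,-8.5,0],"turn": 0,"claw": 0},
    {"delta_pos": [54.8,-8.5,0],"turn": 0,"claw": 0},
    {"delta_pos": [0,0,0],"turn": 0,"claw": 0},
    {"delta_pos": [0,0,0],"turn": 0,"claw": 0}
  ]
}}

```text
time_s: 48.22
tcp_pos: [0.4655, 0.0491, 0.1425]
ee_rot: [[-0.035, -0.999, 0.0], [-0.999, 0.035, 0.0], [-0.0, -0.0, -1.0]]
wrist_force: [-0.2, 0.4, -0.9]
gripper_width: 0.649
gripper_force: 30.0
```

Request:
{"fn": "drive_tool", "kwargs": {
  "moves": [
    {"delta_pos": [0,0,48],"turn": 0,"claw": 0},
    {"delta_pos": [0,0,4],"turn": 0,"claw": 0},
    {"delta_pos": [0,0,5],"turn": 0,"claw": 0},
    {"delta_pos": [0,0,5],"turn": 0,"claw": 0},
    {"delta_pos": [0,0,4],"turn": 0,"claw": 0}
  ]
}}

```text
time_s: 48.85
tcp_pos: [0.4665, 0.0498, 0.0775]
ee_rot: [[-0.033, -0.999, 0.002], [-0.999, 0.033, 0.001], [-0.001, -0.002, -1.0]]
wrist_force: [0.3, 1.0, 5.0]
gripper_width: 0.648
gripper_force: 30.0
```

Request:
{"fn": "drive_tool", "kwargs": {
  "moves": [
    {"delta_pos": [0,0,6],"turn": 0,"claw": 0},
    {"delta_pos": [0,0,6],"turn": 0,"claw": 0},
    {"delta_pos": [0,0,5],"turn": 0,"claw": 0},
    {"delta_pos": [0,0,4],"turn": 0,"claw": 0},
    {"delta_pos": [0,0,2],"turn": 0,"claw": 0},
    {"delta_pos": [0,0,0],"turn": 0,"claw": 0},
    {"delta_pos": [0,0,0],"turn": 0,"claw": 0}
  ]
}}

```text
time_s: 49.72
tcp_pos: [0.467, 0.0498, 0.0565]
ee_rot: [[-0.033, -0.999, 0.003], [-0.999, 0.033, 0.001], [-0.001, -0.003, -1.0]]
wrist_force: [-4.8, 1.5, 20.6]
gripper_width: 0.651
gripper_force: 30.0
```

Request:
{"fn": "drive_tool", "kwargs": {
  "moves": [
    {"delta_pos": [0,0,2],"turn": 0,"claw": 0},
    {"delta_pos": [0,0,0],"turn": 0,"claw": 0},
    {"delta_pos": [0,0,0],"turn": 0,"claw": 0}
  ]
}}

```text
time_s: 50.1
tcp_pos: [0.467, 0.0497, 0.0564]
ee_rot: [[-0.032, -0.999, 0.004], [-0.999, 0.032, 0.0], [-0.0, -0.004, -1.0]]
wrist_force: [-9.9, 1.3, 36.2]
gripper_width: 0.651
gripper_force: 30.0
```

Request:
{"fn": "drive_tool", "kwargs": {
  "moves": [
    {"delta_pos": [0,0,-4],"turn": 0,"claw": 1},
    {"delta_pos": [0,0,0],"turn": 0,"claw": 1},
    {"delta_pos": [0,0,0],"turn": 0,"claw": 1},
    {"delta_pos": [0,0,0],"turn": 0,"claw": 1},
    {"delta_pos": [0,0,-50],"turn": 0,"claw": 1},
    {"delta_pos": [0,0,-60],"turn": 0,"claw": 1},
    {"delta_pos": [0,0,-40],"turn": 0,"claw": 1},
    {"delta_pos": [-58,0,0],"turn": 0,"claw": 1},
    {"delta_pos": [-58,0,0],"turn": 0,"claw": 1},
    {"delta_pos": [-58,0,0],"turn": 0,"claw": 1},
    {"delta_pos": [-58,0,0],"turn": 0,"claw": 1},
    {"delta_pos": [-58,0,0],"turn": 0,"claw": 1}
  ]
}}

```text
time_s: 51.6
tcp_pos: [0.4751, 0.3409, 0.2049]
ee_rot: [[-0.034, -0.999, -0.001], [-0.999, 0.034, -0.001], [0.001, 0.001, -1.0]]
wrist_force: [1.7, 0.3, 0.5]
gripper_width: 0.999
gripper_force: 0.0
```

```bash
python3 - <<'E' 2>/dev/null
from meas import *
c=capm("top",8); w=cloud(c);cv2.imwrite("pics/top5.png",cv2.resize(c["color"][150:300,100:365],None,fx=3,fy=3,interpolation=2)[:,:,::-1])
for nm,b,z in[("tea",(.41,.52,-.01,.11,.07,.1),.088),("cocoa",(.4,.52,-.2,-.06,.105,.13),.117),("bar",(.46,.66,-.42,-.24,.099,.114),.108),("rollA",(.51,.62,-.122,-.04,.065,.1),.085),("rollB",(.51,.62,-.19,-.122,.065,.1),.085)]:
    m=box(w,*b); p=plane(c,m,z); print(nm,m.sum(),np.round(p.mean(0)*1000,1),*rect(p),np.nanmedian(w[m][:,2]).round(4))
E
```

```text
tea 287 [465.4  51.3] [465.5  51.1] [73.3 61.4] 89.1 0.0881
cocoa 210 [ 459.8 -127.1] [ 459.7 -126.5] [61.1 59. ] 59.8 0.1147
bar 105 [ 551.6 -330.1] [ 557.  -329.4] [149.   20.3] 4.5 0.1071
rollA 122 [556.6 -91.6] [555.3 -90.2] [51.2 45.6] 17.9 0.0817
rollB 130 [ 553.7 -155.8] [ 553.3 -154.6] [50.6 45.5] 17.4 0.0817
```

View pics/top5.png

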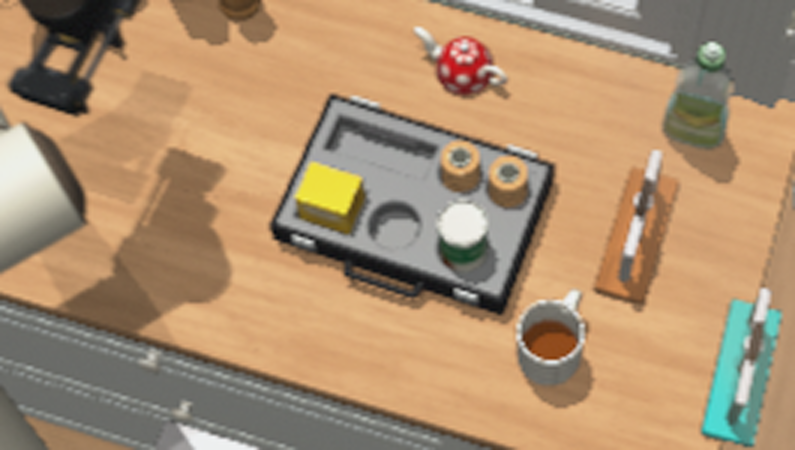

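The final view shows the tea box (330,195), the tin (462,228) and both rolls ((460,165), (508,180)) seated at their expected heights. The bar is in line, and the mug and teapot look untouched. Handing in.

Request:
{"fn": "drive_tool", "kwargs": {
  "moves": [
    {"delta_pos": [0,0,0],"turn": 0,"claw": 1},
    {"delta_pos": [0,0,0],"turn": 0,"claw": 1}
  ]
}}

```text
time_s: 52.25
tcp_pos: [0.4755, 0.3385, 0.2059]
ee_rot: [[-0.035, -0.999, 0.0], [-0.999, 0.035, 0.0], [-0.0, -0.0, -1.0]]
wrist_force: [-0.1, -0.2, 0.6]
gripper_width: 0.998
gripper_force: 0.0
```

```bash
python3 -c "
from h import *
print(ticket.finish_job())"
```

```text
the job is handed in; nothing more can be done
None
```

The job was handed in at about 52 s: both rolls, the cocoa tin and the tea box are pressed home in their cutouts (no honey jar or carton was out), the keeper bar is back in line, and the mug and teapot were left alone; the hand-in returned no verdict.

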